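# Find the concealed release of a battery box and open its door

### The job

Open the battery door of the grey battery box. It is held by a concealed catch: one of the four identical flush tiles on the box's left half is the release, so feel over them with closed fingertips until one gives way, and press it right down, which makes the door spring ajar. Then push the door with the fingers until it stands upright or leans back beyond that, and leave it so; nothing needs grasping, and the two loose cells and the hex keys stay where they lie.

Things in the scene. Friction and masses are not known exactly. Their poses are not given: they have to be found in the camera images.
- case: grey battery box lying fixed on the desk, 140 mm (its x) x 260 mm (its y) x 60 mm high; origin at the centre of its underside, z up. Its flat top is at z = 60 mm. The left half of the top (y > 0) carries four identical square tiles; the right half (y < 0) carries the battery door. At zero yaw its x axis points away from the robot. It can neither be lifted nor shifted.
- release (a joint): travel in m of the one tile that is the concealed release: 0 at rest, 0.005 fully pressed. Pressed straight down it starts to move at about 1 N and bottoms at about 6 N; it springs back when let go. The battery door is let go at about 4 mm of travel. Which of the four tiles it is differs from start to start and is not visible; the other three are rigid blanks.
- door (a joint): angle of the battery door in rad: 0 shut and flush, held by the catch; when the catch lets go, a spring raises it in about 2 s to somewhere between about 0.6 and 1.2 rad, where it stops by itself; from there a push of about 1 N swings it farther, up to its stop at 1.75, and it stays where it is left.
- door_hinge (a point): middle of the door's hinge line, on the top face of the box at the far side of the door (box frame 32.5, -75, 60 mm). The hinge line runs along the box's y axis; z of this point is the height of the box's top. (Its frame turns with the door.)
- door_edge (a point): middle of the door's free edge, upper face, 64.5 mm from the hinge: the edge nearest the robot when shut; it rises as the door opens. The door is 64 mm (hinge to edge) x 88 mm wide x 6 mm thick; a latch tongue 24 mm wide on its underside reaches 5 mm beyond the edge, 14 mm below the upper face. Sprung ajar, the edge stands 35 to 60 mm above the box's top: fingertips 15 to 30 mm above the top can come from the robot side and push it back over the hinge.
- cell_a: loose D cell, 33 mm dia x 60 mm, lying behind the box; origin at the middle of its underside, y along it. To be left alone.
- cell_b: second loose D cell, the same, behind the box. To be left alone.
- hex_keys: folding hex key set, 24 x 85 x 20 mm, lying right of the box; origin at the middle of its underside, y along it. To be left alone.
- spot_0 (a point): centre of the upper face of one of the four square tiles, 48 x 48 mm, in box frame at -32, 30, 59.5 mm (0.5 mm below the box's top, 1 mm gap all round, pocket walls 10 to 16 mm wide between tiles). Any of the four may be the release; the point does not move when the tile is pressed.
- spot_1 (a point): centre of the upper face of one of the four square tiles, 48 x 48 mm, in box frame at -32, 90, 59.5 mm (0.5 mm below the box's top, 1 mm gap all round, pocket walls 10 to 16 mm wide between tiles). Any of the four may be the release; the point does not move when the tile is pressed.
- spot_2 (a point): centre of the upper face of one of the four square tiles, 48 x 48 mm, in box frame at 32, 30, 59.5 mm (0.5 mm below the box's top, 1 mm gap all round, pocket walls 10 to 16 mm wide between tiles). Any of the four may be the release; the point does not move when the tile is pressed.
- spot_3 (a point): centre of the upper face of one of the four square tiles, 48 x 48 mm, in box frame at 32, 90, 59.5 mm (0.5 mm below the box's top, 1 mm gap all round, pocket walls 10 to 16 mm wide between tiles). Any of the four may be the release; the point does not move when the tile is pressed.

How it is judged (in metres and radians):
On the way:
1. the concealed release is pressed in by at least 3 mm (value of joint release above 0.003 m), for 0.05 s.
At the end, for the whole second after the job is handed in: The door stands open by at least 1.4 rad (about upright or leaning back) and is still; the release has sprung back (under 1.5 mm); the cells and the hex keys lie within 30 mm of where they were (value of joint door above 1.4 rad and velocity of joint door between -0.1 and 0.1 rad/s and value of joint release below 0.0015 m and not (distance of any of cell_a, cell_b, hex_keys from where it was at the start of the episode above 0.03 m)); the robot touches nothing.
It fails at once if a loose cell or the hex key set is shifted by more than 30 mm, lifted or carried (distance of any of cell_a, cell_b, hex_keys from where it was at the start of the episode above 0.03 m).
It also fails if it takes over 58 s, if anything falls off the work surface, if the arm or the gripper's body presses on something with over 40 N, if the wrist force passes 120 N, or if a joint passes its speed limit or range.

### The arm

A 6-joint arm with a two-finger parallel gripper is mounted at the origin on a cart in front of the work surface, level with it; the furniture and walls round the work are solid. World frame = base frame: x ahead of the robot, y to its left, z up, the work surface at z = 0. Lengths are in mm, angles in rad, forces in N, time in s.
With the tool pointing down it reaches from about 350 to 850 mm from the base axis. Payload 8.1 kg.
Tool frame: the origin (TCP) lies midway between the tips of the shut fingers; the grasp point (between the pads) lies 19 mm behind it; z points along the fingers, y is the line along which they close (so a half turn about z gives the same grasp; the last joint's range is limited). The gripper opens to 93 mm and grips with 3 to 60 N. Pads are 15 mm wide; open, the fingers measure 128 mm over their backs; the gripper's body (75 mm by 188 mm) begins 65 mm behind the grasp point.
Start: joints at [-0.085, 0.13, 1.488, -0, 1.523, -0.085], TCP at [600.004, 0.022, 218.635] pointing down, gripper open.
Joint ranges: [-2.96, 2.96], [-0.89, 2.26], [0.02, 2.5], [-1.34, 4.48], [0, 2.73], [-2.66, 2.66]. Speed limits (rad/s): [2.39, 2.39, 2.79, 3.14, 3.14, 3.14].

### API

Orientations are given as a unit quaternion [w, x, y, z].
In Python, from bench import manip, optics, order gives the robot as it stands. The module is installed in compiled form; this text tells all that it offers.
- The arm moves only by the tool servo_tool, never from a script. Its argument "steps" is one flat list of numbers, 5 for each row, row after row: the finger opening in mm, from 0 to 93, then the shift along the world's x, y, z in mm, then the turn about the world's z in degrees. In form: [gripper, dx, dy, dz, turn, gripper, dx, dy, dz, turn, ...]. A call has 1 to 20 rows; each row shifts and turns the commanded pose from where the row before left it; what a row does not reach is not made up. A row lasts 1/12 s, in which the tool goes at most 41.7 mm and 7.16 degrees, less where a joint would pass 70% of its speed; a pose out of reach is approached as far as the arm can. A call is refused whole if a number of a shift passes 41.7 or a number of a turn 7.16, either way. A call with a gripper value outside its range is refused whole. The fingers move at their own pace and stop on an object; "force" is the grip in N (left out, the last holds). Time passes only in rows, so rows that do not move let the fingers close. It gives the time, the measured TCP pose, the force, the opening and the grip force at its end, in the units of the state.
- manip.get_obs(): the state, without advancing time (a new reading comes with each control period).
- optics.capture(name): name is "scene" or "side" or "wrist"; returns a dict with "pixels" (400x640x3 uint8, blue, green, red), "range_z" (400x640 float32, mm along the optical axis (not along the pixel's ray), 0 where there is no reading), "mtx" (3x3 intrinsics, pixels), "R" (3x3) and "t" (3): a world point X has camera coordinates R X + t. Camera axes: x right, y down, z forward; pixel columns grow to the right and rows downward; lengths in mm; the calibration is good to about 2 mm. A picture is of the moment at which its call begins.
- order.hand_in(): hands the job in; it is judged then, once.
The state is a dict: "t": time; "qpos": joint angles; "joint_velocities": joint speeds; "joint_torque": joint torques, N m; "ee_pos": TCP position; "tcp_rot": TCP orientation; "contact_force": force on the tool from outside, world axes, zero at the start; "torque": the same for the moment, N m; "finger_gap": opening from 0.0 (shut) to 1.0 (fully open); "gripper_force": force on a finger pad.
Only numpy, scipy, OpenCV 4.12 (cv2) and the standard library are available. Lean on these libraries where they do the work, as an engineer would, in place of code of your own. Each camera call takes 0.05 s, during which the arm holds its last target. There are 200 camera calls.

## Working session

There is one attempt and no reset: what is moved stays moved. The work goes in short steps, Python scripts to look and compute and a tool call to move; the robot and the scene stay as the last step left them, time stands still between calls to the robot, and variables do not carry over. Pictures are saved under pics/ and viewed, at most 10 in all, crops included, and the job is handed in when it is done.

Besides the shell and the picture viewer there is one more tool, called after "Request:" as name(argument=value, ...) on one line, values as JSON. servo_tool: Moves the arm, as the interface text tells. Its arguments: {"type":"object","properties":{"steps":{"type":"array"},"force":{"type":"number"}},"required":["steps"]}

```bash
mkdir -p pics; python3 - <<'E'
from bench import optics,manip
import cv2,numpy as np
for n in ("scene","side"):
    c=optics.capture(n); cv2.imwrite(f"pics/{n}0.png",c["pixels"]); np.savez(f"{n}0.npz",**c)
    print(n,-c["R"].T@c["t"])
o=manip.get_obs();print(o["t"],o["ee_pos"],o["tcp_rot"],o["contact_force"])
E
```

```text
scene [249.34911022 660.5186007  756.03918747]
side [ 225.92911835 -773.09059906  364.95669305]
0.1 [5.99484581e+02 8.22681320e-02 2.17687762e+02] [-6.36206931e-04  7.07109132e-01  7.07103942e-01 -5.34611798e-04] [ 0.40255435 -0.82003595  1.13914384]
```

View pics/scene0.png

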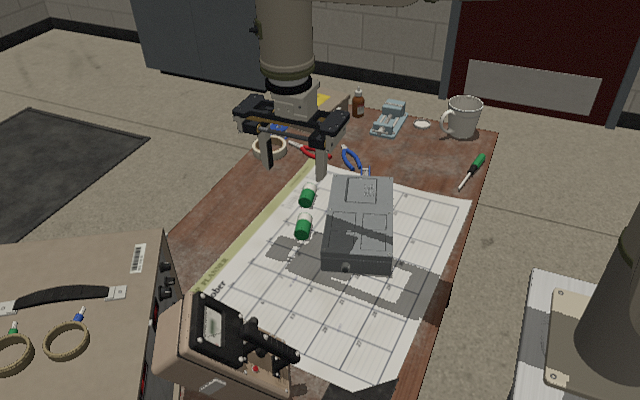

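The scene view shows the grey box at about (325–395, 177–272). Its door is at the far end (362,190), the tiles are at the near end (345–375, 222–255), and the cells are at (307,195) and (303,226).

```bash
python3 - <<'E'
import cv2,numpy as np
c=np.load("scene0.npz"); K,R,t,d=c["mtx"],c["R"],c["t"],c["range_z"]
v,u=np.mgrid[:400,:640]
P=np.stack([(u-K[0,2])/K[0,0]*d,(v-K[1,2])/K[1,1]*d,d],-1)
W=(P-t)@R
m=(d>0)&(abs(W[...,2]-60)<5)&(u>300)&(u<420)&(v>160)&(v<290)
n,l,s,_=cv2.connectedComponentsWithStats(m.astype(np.uint8))
k=1+np.argmax(s[1:,4]); m=l==k; print(s[k],np.median(W[m][:,2]))
p=W[m][:,:2].astype(np.float32); print(cv2.minAreaRect(p),cv2.boxPoints(cv2.minAreaRect(p)))
# ray-cast onto z=60
px=np.argwhere(m)[:,::-1].astype(float); r=np.c_[(px-K[:2,2])/[K[0,0],K[1,1]],np.ones(len(px))]@R
C=-R.T@t; q=(C+r*((60-C[2])/r[:,2])[:,None])[:,:2].astype(np.float32); print(cv2.minAreaRect(q))
(x,y),(w,h),a=cv2.minAreaRect(q)
img=c["pixels"][160:290,300:420]; cv2.imwrite("pics/crop.png",cv2.resize(img,None,fx=4.5,fy=4.5,interpolation=cv2.INTER_CUBIC))
E
```

```text
[ 320  174   73   85 5299] 62.08354454950528
((511.9531555175781, -122.26608276367188), (139.87074279785156, 266.47357177734375), 17.098064422607422) [[ 405.93604   -15.47953 ]
 [ 484.28143  -270.17575 ]
 [ 617.9703   -229.05264 ]
 [ 539.6249     25.643585]]
((511.7043762207031, -120.04231262207031), (140.21115112304688, 270.6933288574219), 17.26331901550293)
```

View pics/crop.png

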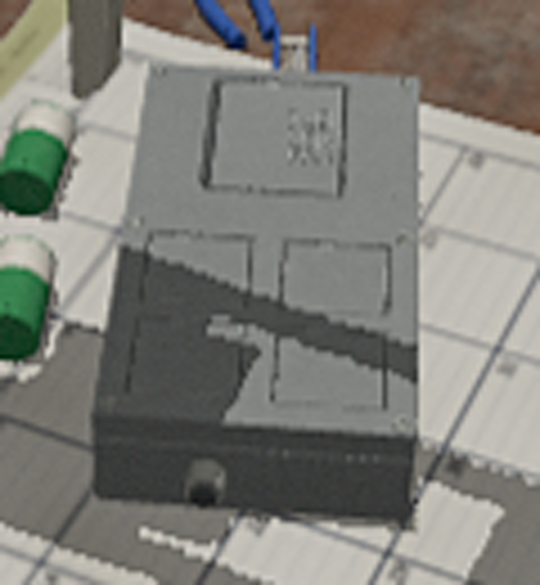

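The crop shows the top-face corners at about (150,65), (418,78), (415,435) and (97,415), with the tile and door outlines clearly visible.

```bash
python3 - <<'E'
import cv2,numpy as np
c=np.load("scene0.npz"); K,R,t=c["mtx"],c["R"],c["t"]; C=-R.T@t
def ray(p,z):
    p=np.array(p,float)/4.5+[300,160]-.4
    r=np.c_[(p-K[:2,2])/[K[0,0],K[1,1]],np.ones(len(p))]@R
    return (C+r*((z-C[2])/r[:,2])[:,None])[:,:2]
# corners, door corners (far L,far R.. hinge side left), tile corners
px=[(150,65),(418,78),(415,435),(97,415), (213,82),(346,84),(342,194),(204,186), (148,234),(251,238),(287,242),(390,248),(385,408),(273,402)]
bx=[(70,-130),(-70,-130),(-70,130),(70,130),(32.5,-119.5),(-32.5,-119.5),(-32.5,-30.5),(32.5,-30.5),(56,6),(8,6),(-8,6),(-56,6),(-56,114),(-8,114)]
W=ray(px,60); b=np.array(bx,float)
A=b-b.mean(0);B=W-W.mean(0);U,_,V=np.linalg.svd(A.T@B);Q=(U@V).T
T=W.mean(0)-Q@b.mean(0); print("yaw",np.degrees(np.arctan2(Q[1,0],Q[0,0])),"c",T); print((W-b@Q.T-T).round(1).tolist())
for n,p in dict(s0=(-32,30),s1=(-32,90),s2=(32,30),s3=(32,90),hinge=(32.5,-75),edge=(-32,-75)).items(): print(n,(Q@p+T).round(1))
E
```

```text
yaw 17.31255792201601 c [ 511.51118628 -122.78648791]
[[-1.6, 0.1], [-0.3, -0.0], [1.5, -0.2], [-1.5, -0.6], [1.5, 2.8], [-0.4, -2.2], [-0.8, -1.4], [1.2, -1.0], [1.0, 1.1], [0.6, -0.6], [-0.8, 0.5], [-1.2, 0.4], [0.2, 0.1], [0.5, 1.0]]
s0 [ 472.  -103.7]
s1 [454.2 -46.4]
s2 [533.1 -84.6]
s3 [515.3 -27.3]
hinge [ 564.9 -184.7]
edge [ 503.3 -203.9]
```

Request:
servo_tool(steps=[0, -14, -4.5, -15, 2.9, 0, -14, -4.5, -15, 2.9, 0, -14, -4.5, -15, 2.9, 0, -14, -4.5, -15, 2.9, 0, -14, -4.5, -15, 2.9, 0, -14, -4.5, -15, 2.8, 0, 0, 0, -25, 0, 0, 0, 0, -20, 0, 0, 0, 0, 0, 0, 0, 0, 0, 0, 0, 0, 0, 0, 0, 0], force=10)

```text
t: 1.02
ee_pos: [516.6, -27.0, 84.7]
tcp_rot: [0.0, 0.593, 0.805, 0.0]
contact_force: [0.3, 0.3, 1.1]
finger_gap: 0.259
gripper_force: 0.0
```

Request:
servo_tool(steps=[0, -0.5, 0, -9, 0, 0, 0, 0, -9, 0, 0, 0, 0, -3, 0, 0, 0, 0, -2, 0, 0, 0, 0, -2, 0, 0, 0, 0, -1, 0, 0, 0, 0, 0, 0, 0, 0, 0, 0, 0])

```text
t: 1.68
ee_pos: [515.6, -27.0, 57.9]
tcp_rot: [0.0, 0.593, 0.805, 0.0]
contact_force: [-1.4, 1.8, 2.5]
finger_gap: 0.002
gripper_force: 1.1
```

Request:
servo_tool(steps=[0, 0, 0, -1, 0, 0, 0, 0, -1, 0, 0, 0, 0, 0, 0, 0, 0, 0, 0, 0])

```text
t: 2.02
ee_pos: [515.7, -27.0, 55.8]
tcp_rot: [0.0, 0.593, 0.805, 0.0]
contact_force: [-1.5, 1.0, 3.1]
finger_gap: 0.004
gripper_force: 1.7
```

Request:
servo_tool(steps=[0, 0, 0, -1, 0, 0, 0, 0, -1, 0, 0, 0, 0, -0.5, 0, 0, 0, 0, 0, 0, 0, 0, 0, 0, 0])

```text
t: 2.43
ee_pos: [515.8, -27.0, 54.5]
tcp_rot: [0.0, 0.593, 0.805, 0.0]
contact_force: [-7.8, 2.8, 15.9]
finger_gap: 0.008
gripper_force: 8.2
```

Request:
servo_tool(steps=[0, 0, 0, 15, 0, 0, 0, 0, 35, 0, 0, 0, 0, 35, 0, 0, -10, -10, 15, 0, 0, -12, -20, 0, 0, 0, -10, -26, 0, 0, 0, -10, -26, 0, 0, 0, -10, -26, 0, 0, 0, -10, -26, 0, 0, 0, 0, -27, 0, 0, 0, 0, 0, 0, 0, 0, 0, 0, 0, 0, 0, 0, 0, 0, 0, 0, 0, 0, 0, 0, 0, 0, 0, 0, 0, 0, 0, 0, 0, 0])

```text
t: 3.77
ee_pos: [453.7, -187.1, 153.1]
tcp_rot: [-0.0, 0.592, 0.806, 0.0]
contact_force: [-0.7, -0.5, -0.5]
finger_gap: 0.005
gripper_force: 0.0
```

```bash
python3 - <<'E'
from bench import optics
import cv2,numpy as np
a=[optics.capture(n)["pixels"] for n in ("scene","side")]
b=[cv2.resize(a[0][120:320,240:460],None,fx=2,fy=2),cv2.resize(a[1],(640,400))[:, 160:560]]
cv2.imwrite("pics/door1.png",np.hstack([b[0][:400],b[1][:400]])[:, :800])
E
```

```text
(no output)
```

View pics/door1.png

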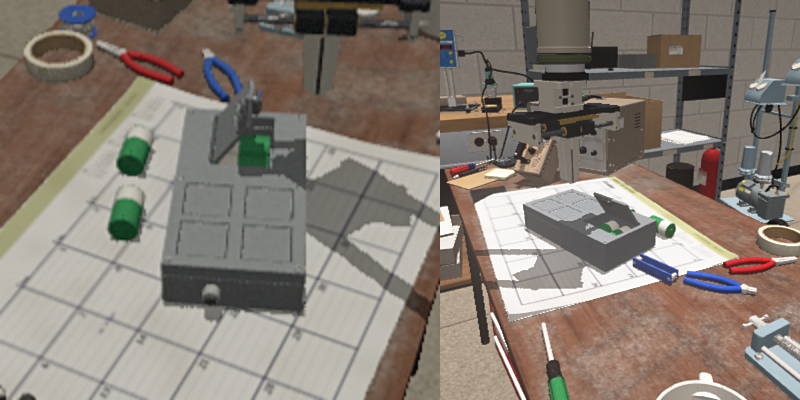

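The door has sprung ajar: in the left panel it stands at (235,125), with the cell visible below it. The tiles are level again, so I'm pushing the door back now.

Request:
servo_tool(steps=[0, 0, 0, -30, 0, 0, 0, 0, -30, 0, 0, 0, 0, -10, 0, 0, 6.7, 2.1, 0, 0, 0, 6.7, 2.1, 0, 0, 0, 6.7, 2.1, 0, 0, 0, 6.7, 2.1, 0, 0, 0, 6.7, 2.1, 0, 0, 0, 6.7, 2.1, 0, 0, 0, 6.7, 2.1, 0, 0, 0, 6.7, 2.1, 0, 0, 0, 6.7, 2.1, 0, 0, 0, 6.7, 2.1, 0, 0, 0, 4, 1.2, 0, 0, 0, 4, 1.2, 0, 0, 0, 0, 0, 0, 0])

```text
t: 5.2
ee_pos: [529.1, -164.3, 83.0]
tcp_rot: [0.0, 0.593, 0.805, 0.0]
contact_force: [-0.5, 0.5, 0.0]
finger_gap: 0.008
gripper_force: 0.0
```

```bash
python3 - <<'E'
from bench import optics
import cv2,numpy as np
a=[optics.capture(n)["pixels"] for n in ("scene","side")]
cv2.imwrite("pics/door2.png",np.hstack([cv2.resize(a[0][140:240,300:400],(400,400),interpolation=2),cv2.resize(a[1][150:290,220:360] if 0 else a[1][140:290,230:380],(400,400),interpolation=2)]))
E
```

```text
(no output)
```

View pics/door2.png

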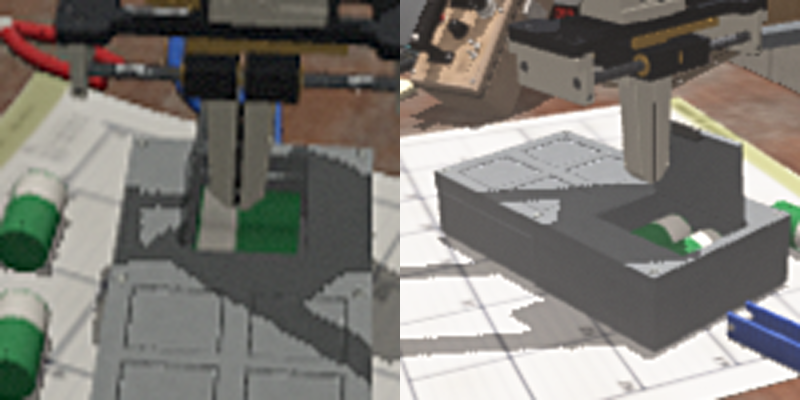

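The door now stands about upright against the fingers. I'll push a little further to get clear margin.

Request:
servo_tool(steps=[0, 3, 0.9, 0, 0, 0, 3, 0.9, 0, 0, 0, 2, 0.6, 0, 0, 0, 0, 0, 0, 0, 0, 0, 0, 0, 0])

```text
t: 5.72
ee_pos: [536.6, -162.2, 83.2]
tcp_rot: [0.0, 0.593, 0.805, 0.0]
contact_force: [0.1, -0.2, -0.4]
finger_gap: 0.002
gripper_force: 0.0
```

Request:
servo_tool(steps=[0, 2, 0.6, 0, 0, 0, 2, 0.6, 0, 0, 0, 0, 0, 0, 0, 0, 0, 0, 0, 0])

```text
t: 6.05
ee_pos: [540.6, -160.9, 83.1]
tcp_rot: [0.0, 0.593, 0.805, 0.0]
contact_force: [0.2, 0.0, -0.5]
finger_gap: 0.005
gripper_force: 0.0
```

```bash
python3 - <<'E'
from bench import optics
import cv2,numpy as np
a=[optics.capture(n)["pixels"] for n in ("scene","side")]
cv2.imwrite("pics/door3.png",np.hstack([cv2.resize(a[0][140:240,300:400],(400,400),interpolation=2),cv2.resize(a[1][140:290,230:380],(400,400),interpolation=2)]))
E
```

```text
(no output)
```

View pics/door3.png

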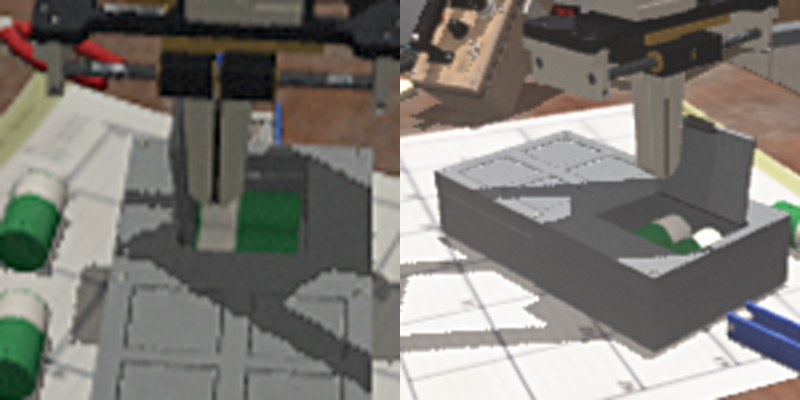

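The door leans slightly back past upright: in the right panel its edge runs from (745,225) to (752,135). I'll retreat straight back, then up, and check the angle from depth.

Request:
servo_tool(steps=[0, -10, -3, 0, 0, 0, -20, -6, 0, 0, 0, -20, -6, 0, 0, 0, -20, -6, 0, 0, 0, -20, -6, 20, 0, 0, 0, 0, 35, 0, 0, 0, 0, 35, 0, 0, 0, 0, 35, 0, 0, 0, 0, 0, 0, 0, 0, 0, 0, 0, 0, 0, 0, 0, 0])

```text
t: 7.07
ee_pos: [449.9, -188.0, 207.6]
tcp_rot: [-0.0, 0.593, 0.805, -0.0]
contact_force: [-0.8, -0.8, -1.2]
finger_gap: 0.005
gripper_force: 0.0
```

```bash
python3 - <<'E'
from bench import optics
import cv2,numpy as np
y=np.radians(17.3);Q=np.array([[np.cos(y),-np.sin(y)],[np.sin(y),np.cos(y)]])
ims=[]
for n,s in (("scene",np.s_[140:240,300:400]),("side",np.s_[140:290,230:380])):
    c=optics.capture(n);K,R,t,d=c["mtx"],c["R"],c["t"],c["range_z"]
    v,u=np.mgrid[:400,:640]
    W=(np.stack([(u-K[0,2])/K[0,0]*d,(v-K[1,2])/K[1,1]*d,d],-1)-t)@R
    B=(W[...,:2]-[511.5,-122.8])@Q
    m=(d>0)&(B[...,0]>0)&(B[...,0]<60)&(B[...,1]>-115)&(B[...,1]<-35)
    z=W[...,2]
    for lo in (70,80,90,100,110,120,130):
        k=m&(z>lo)&(z<lo+10)
        if k.sum()>3: print(n,lo+5,k.sum(),np.percentile(B[k][:,0],[10,50,90]).round(1))
    ims.append(cv2.resize(c["pixels"][s],(400,400),interpolation=2))
cv2.imwrite("pics/door4.png",np.hstack(ims))
E
```

```text
scene 75 24 [27.4 28.  28.7]
scene 85 24 [29.3 29.8 30.4]
scene 95 18 [30.7 31.3 32. ]
scene 105 18 [32.2 32.8 33.5]
scene 115 10 [33.9 34.4 34.7]
scene 125 79 [34.2 37.1 40.6]
scene 135 17 [28.6 30.5 32.3]
side 75 148 [28.1 29.2 30.5]
side 85 153 [29.4 30.8 32.2]
side 95 156 [30.9 32.2 33.4]
side 105 152 [32.6 33.7 34.9]
side 115 142 [33.7 35.  36.3]
side 125 99 [28.5 33.8 37.9]
```

View pics/door4.png

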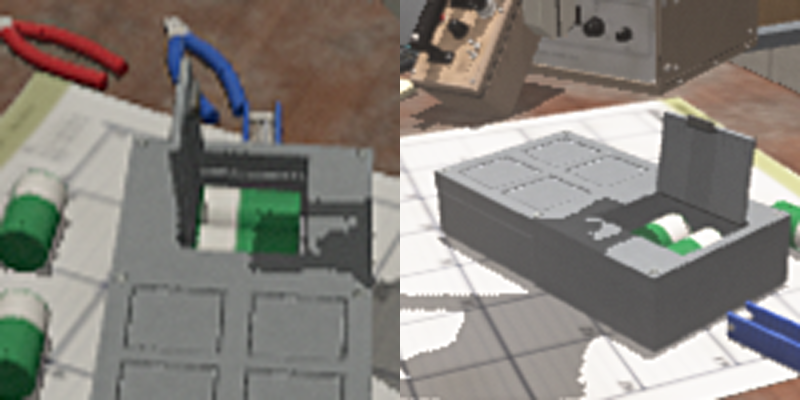

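The picture shows the door standing free and leaning back. The depth slope of about 1.5 mm per 10 mm puts it at about 1.72 rad. The arm is clear, so I'm handing in.

```bash
python3 -c "
from bench import order
print(order.hand_in())"
```

```text
the job is handed in; nothing more can be done
None
```

The battery door is open, leaning back at about 1.72 rad by depth measurement. The release was the tile at spot_3, and all tiles looked level again afterwards. I never went near the cells or the hex keys, and the job is handed in, though the call gave no verdict.

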